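# Set the button hopper's slide gate to its clips

## Robot

A 6-joint arm with a two-finger parallel gripper is mounted at the origin on the work surface. World frame = base frame: x ahead of the robot, y to its left, z up, the work surface at z = 0. Lengths are in m, angles in rad, forces in N, time in s.
With the tool pointing down it reaches from about 0.325 to 0.9 m from the base axis. Payload 3.5 kg.
Tool frame: the origin (TCP) lies at the very end of the fingers, on their centre line; the grasp point (between the pads) lies 19 mm behind it (robot.grasp_offset is the z of the grasp point in the tool frame, in m); z points along the fingers, y is the line along which they close (so a half turn about z gives the same grasp; the last joint's range is limited). The gripper opens to 85 mm and grips with 20 to 120 N. Pads are 22 mm wide; open, the fingers measure 114 mm over their backs; the gripper's body (76 mm by 85 mm) begins 54 mm behind the grasp point. The pads swing forward as they close: fully open they stand 13 mm farther back than shut.
Start: joints at [-0.103, 0.276, -0.026, 1.268, 0, 1.467], TCP at [0.625, -0, 0.231] pointing down, gripper open.
Joint ranges: [-3.12, 3.12], [-0.85, 1.88], [-1.08, 1.24], [-1.95, 2.15], [-1.57, 1.53], [-3.14, 3.14]. Speed limits (rad/s): [2.57, 2.57, 3.14, 3.14, 3.14, 3.14].

## Interface

Orientations are given as a rotation vector (axis times angle).
In Python, from cell import robot gives the robot as it stands.
- The arm moves only by the tool apply_moves, never from a script. Its argument "increments" is a list of rows, each an object of numbers: "x", "y", "z": the shift along the world's x, y, z scaled (see below); "wx", "wy", "wz": the turn, a rotation vector about the world's x, y, z scaled (see below); "fingers": the closure, from -1 (fully open) to 1 (shut). In form: [{"x": .., "y": .., "z": .., "wx": .., "wy": .., "wz": .., "fingers": ..}, ...]. A call has 1 to 5 rows; each row shifts and turns the commanded pose from where the row before left it; what a row does not reach is not made up. The controller multiplies each number of a shift by 30 mm and each number of a turn by 6 degrees. A row lasts 1/12 s, in which the tool goes at most 41.7 mm and 7.16 degrees, less where a joint would pass 70% of its speed; a pose out of reach is approached as far as the arm can. A call with a number of a shift or a turn outside -1 to 1 is refused whole. A call with a gripper value outside its range is refused whole. The fingers move at their own pace and stop on an object; the grip force is fixed at half the most. Time passes only in rows, so rows that do not move let the fingers close. It gives the time, the measured TCP pose, the force, the opening and the grip force at its end, in the units of the state.
- robot.get_state(): the state, without advancing time (a new reading comes with each control period).
- robot.grab_frame(name): name is "scene" or "side" or "wrist"; returns a dict with "pixels" (384x512x3 uint8, red, green, blue), "range_z" (384x512 float32, m along the optical axis (not along the pixel's ray), 0 where there is no reading), "K" (3x3 intrinsics, pixels), "extrinsics" (4x4, takes a point from camera to world coordinates). Camera axes: x right, y down, z forward; pixel columns grow to the right and rows downward; lengths in m; the calibration is good to about 2 mm. A picture is of the moment at which its call begins.
- robot.hand_in(): hands the job in; it is judged then, once.
The state is a dict: "time_s": time; "qpos": joint angles; "qd": joint speeds; "joint_torque": joint torques, N m; "tool_pos": TCP position; "eef_rot": TCP orientation; "contact_force": force on the tool from outside, world axes, zero at the start; "ft_torque": the same for the moment, N m; "finger_gap": opening from 0.0 (shut) to 1.0 (fully open); "grip_force": force on a finger pad.
Only numpy, scipy, OpenCV 4.12 (cv2) and the standard library are available. Lean on these libraries where they do the work, as an engineer would, in place of code of your own. Each camera call takes 0.05 s, during which the arm holds its last target. There are 200 camera calls.

## Task

Two small button hoppers stand on the key desk. Take the dark red handle of the one hopper's stiff slide gate and pull it straight out, away from its hopper, until the handle stands between that hopper's two yellow clips, in line with them, then let go. Leave the gate with the black handle as it is.

Things in the scene. Friction and masses are not known exactly. Their poses are not given: they have to be found in the camera images.
- red_grip (a point): Grip point on the dark red upright handle block (16 mm along its x, 24 mm along y, 60 mm tall) on a steel gate plate: on its centre line, 82 mm over the table, 26 mm under its top, 30 mm free below. +x points level to its hopper bin (white, black buttons, rim 120 mm high, 65 mm from the shut handle), away from the robot within 17 degrees; the gate opens along -x; z up.
- red_mark (a point): Point midway between the two yellow clips on the red-handled gate's rails, 44 mm over the table on the slide's centre line; axes as red_grip. The handle is right when its grip point has x = 0 in this frame, 28 to 75 mm out from its start. Clips: 16 x 16 mm, tops 50 mm high, centres at y = +-42 mm, fixed; they are no stop, the handle passes between them.
- red_gate (a joint): Opening of the red-handled gate in m: 0 shut, grows as the handle is pulled along its -x, hard stop at 0.100. Starts 0 to 0.012 open. Slides with 8 N of friction (9 to 10 N when pulled at 50 to 100 mm/s), has no spring and stays where it is let go. The hopper is fixed to the desk.
- black_grip (a point): The same grip point on the black handle of the other hopper (grey buttons, its own pair of yellow clips, else the same sizes and axes). A bystander, to be left alone. Either hopper may stand on the left or the right.

How it is judged:
At the end, for the whole second after the job is handed in: The dark red handle stands between its hopper's two yellow clips, within 12 mm of their line along the slide, at rest and let go; the black handle is within 10 mm of where it started (x of red_grip in the frame of red_mark between -0.012 and 0.012 m and velocity of joint red_gate between -0.005 and 0.005 m/s and distance of black_grip from where it was at the start of the episode below 0.01 m); the robot touches nothing.
It fails at once if the gate with the black handle is moved by more than 10 mm (distance of black_grip from where it was at the start of the episode above 0.01 m).
It also fails if it takes over 29 s, if anything falls off the work surface, if the arm or the gripper's body presses on something with over 40 N, if the wrist force passes 120 N, or if a joint passes its speed limit or range.

## Working session

There is one attempt and no reset: what is moved stays moved. The work goes in short steps, Python scripts to look and compute and a tool call to move; the robot and the scene stay as the last step left them, time stands still between calls to the robot, and variables do not carry over. Pictures are saved under pics/ and viewed, at most 10 in all, crops included, and the job is handed in when it is done.

Besides the shell and the picture viewer there is one more tool, called after "Request:" in YAML: its name, and indented under it one key for each argument. apply_moves: Moves the arm, as the interface text tells. Its arguments: {"type":"object","properties":{"increments":{"type":"array"}},"required":["increments"]}

```bash
mkdir -p pics
python3 - <<'E'
from cell import robot
import cv2,pickle,numpy as np
s=robot.get_state();print({k:np.round(v,3).tolist() for k,v in s.items()})
F={n:robot.grab_frame(n) for n in("scene","side")}
pickle.dump(F,open("f0.pkl","wb"))
for n in F: cv2.imwrite(f"pics/{n}0.png",F[n]["pixels"][:,:,::-1])
for n in F: print(np.round(F[n]["extrinsics"],2).tolist())
E
```

```text
{'time_s': 0.0, 'qpos': [-0.103, 0.277, -0.028, 1.268, -0.0, 1.467], 'qd': [0.0, -0.001, -0.0, -0.001, -0.0, 0.0], 'joint_torque': [-0.001, -44.551, 29.52, 0.016, -0.0, -0.0], 'tool_pos': [0.624, 0.0, 0.23], 'eef_rot': [-2.22, -2.22, 0.002], 'contact_force': [-0.025, 0.065, 0.679], 'ft_torque': [0.037, 0.03, -0.021], 'grip_force': 0.0, 'finger_gap': 0.996}
[[0.84, 0.44, -0.31, 0.8], [0.54, -0.7, 0.46, -0.36], [-0.02, -0.56, -0.83, 0.67], [0.0, 0.0, 0.0, 1.0]]
[[0.86, -0.37, 0.34, 0.32], [-0.5, -0.63, 0.59, -0.47], [-0.0, -0.69, -0.73, 0.64], [0.0, 0.0, 0.0, 1.0]]
```

View pics/scene0.png

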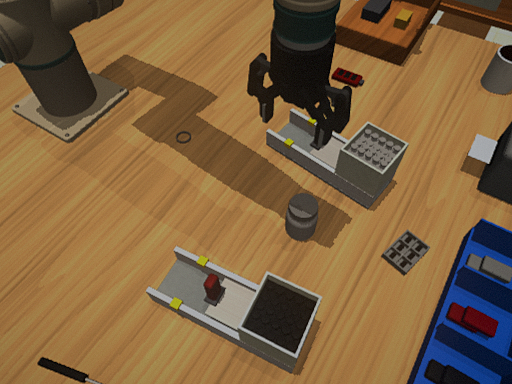

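View pics/side0.png

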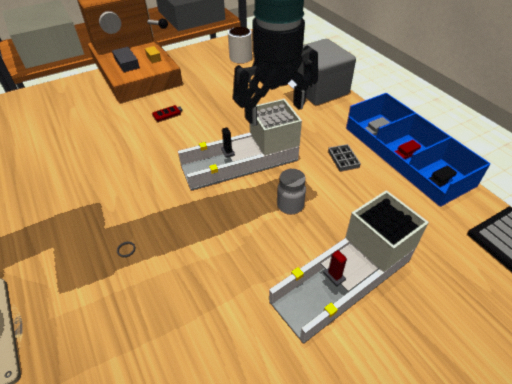

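The scene view shows the red handle at about (212,288) with its clips at (203,261) and (176,303). The side view has the handle at (338,265) and the clips at (297,273) and (331,309). The black-handled hopper is under the gripper, and a grey cup stands between the two.

```bash
cat > m.py <<'E'
import cv2,numpy as np
def cloud(f):
    z=f["range_z"]; v,u=np.mgrid[:384,:512]; K=f["K"]
    P=np.stack([(u-K[0,2])/K[0,0]*z,(v-K[1,2])/K[1,1]*z,z],-1)
    E=f["extrinsics"]; return P@E[:3,:3].T+E[:3,3]
def plane(f,uv,h):
    E=f["extrinsics"]; d=E[:3,:3]@np.linalg.inv(f["K"])@[uv[0],uv[1],1]
    return E[:3,3]+d*(h-E[2,3])/d[2]
def blobs(f,kind):
    H=cv2.cvtColor(f["pixels"],cv2.COLOR_RGB2HSV); h,s,v=[H[...,i].astype(int) for i in range(3)]
    m=((h>24)&(h<34)&(s>180)&(v>110)) if kind=="y" else (((h<6)|(h>174))&(s>150)&(v>50))
    n,L,st,c=cv2.connectedComponentsWithStats(m.astype(np.uint8))
    return [(L==i,st[i],c[i]) for i in range(1,n) if st[i][4]>15]
E
python3 - <<'E'
import pickle,numpy as np
from m import *
np.set_printoptions(precision=4,suppress=True)
F=pickle.load(open("f0.pkl","rb"))
for n,f in F.items():
    P=cloud(f)
    for k in "yr":
        for m,st,c in blobs(f,k):
            Q=P[m&(f["range_z"]>0)]
            if len(Q)==0: continue
            if k=="y": Q2=Q[Q[:,2]>.046]
            else: Q2=Q[Q[:,2]>np.percentile(Q[:,2],97)-.004]
            print(n,k,st,c,"med",np.median(Q,0),"top",len(Q2),Q2.mean(0) if len(Q2) else None,"zr",Q[:,2].min(),Q[:,2].max(),"ray",plane(f,c,.05 if k=="y" else .08))
    # white rail tops (height 40-48) left for axis: rim of bin
    R=P[(P[...,2]>.113)&(P[...,2]<.127)&(P[...,1]<-.1)&(P[...,0]>.3)&(P[...,0]<.9)]
    import cv2
    if len(R): print(n,"rim",len(R),cv2.minAreaRect((R[:,:2]*1000).astype(np.float32)))
E
```

```text
scene y [308 118   8   6  29] [311.7586 120.3793] med [0.5654 0.2123 0.0503] top 29 [0.5763 0.1821 0.0845] zr 0.047997280595406755 0.301241189023177 ray [0.563  0.2146 0.05  ]
scene y [284 139  10   7  40] [288.5 141.7] med [0.5505 0.1328 0.0497] top 39 [0.5506 0.1328 0.05  ] zr 0.008184771050547268 0.05293524629556179 ray [0.5508 0.133  0.05  ]
scene y [197 255  12  11  73] [202.2055 260.2329] med [ 0.5607 -0.1837  0.0502] top 69 [ 0.5609 -0.1842  0.0501] zr -0.0003958074718286575 0.05310042512898672 ray [ 0.5608 -0.1837  0.05  ]
scene y [170 298  12  11  85] [175.4471 302.9882] med [ 0.5695 -0.2676  0.0502] top 85 [ 0.5697 -0.2675  0.0502] zr 0.04705502665572203 0.05255684694666851 ray [ 0.5696 -0.2675  0.05  ]
scene r [333  68  29  17 177] [346.8814  76.3616] med [0.5534 0.4318 0.0139] top 164 [0.5511 0.4342 0.0141] zr 0.0009242899841023222 0.017426948104457773 ray [0.5767 0.3536 0.08  ]
scene r [204 274  14  15 123] [210.3984 280.7724] med [ 0.6145 -0.2209  0.1077] top 118 [ 0.6143 -0.2209  0.1078] zr 0.10543744078762163 0.11010590695064515 ray [ 0.6051 -0.2139  0.08  ]
scene r [
[... 1174 characters left out ...]
933655 ray [ 0.5704 -0.2672  0.05  ]
side r [153 106  28  15 197] [166.203  113.2437] med [0.5484 0.4288 0.0125] top 140 [0.5496 0.4349 0.0132] zr 0.004559652483285714 0.015937081894842997 ray [0.5246 0.3343 0.08  ]
side r [397 141  23  17 202] [407.8911 148.5248] med [ 0.9917 -0.0238  0.0294] top 129 [ 0.9972 -0.0216  0.0303] zr 0.011461385016998227 0.03365635309500692 ray [ 0.9349 -0.0615  0.08  ]
side r [332 251  14  29 156] [339.0385 260.5705] med [ 0.6117 -0.2253  0.1057] top 97 [ 0.6135 -0.2204  0.1068] zr 0.05408374532424898 0.10906972586188501 ray [ 0.623  -0.2149  0.08  ]
side rim 753 ((731.72314453125, -206.49583435058594), (92.94441986083984, 95.07489776611328), 5.817907810211182)
```

Both views agree. The clips' midpoint is (0.5656, -0.2254) and the slide yaw is about 6.1°. The handle top is at (0.6139, -0.2207, 0.108), which is centred on the slide, so the pull is about 48.5 mm. I'll close across the handle's y with the tool turned +96°.

Request:
apply_moves:
  increments:
    - {"y": -0.9,"wz": 1,"fingers": -1}
    - {"y": -0.9,"wz": 1,"fingers": -1}
    - {"y": -0.9,"wz": 1,"fingers": -1}
    - {"y": -0.9,"wz": 1,"fingers": -1}
    - {"y": -0.9,"wz": 1,"fingers": -1}

```text
validation failed for argument at $.in...
```

Request:
apply_moves:
  increments:
    - {"y": -0.9,"wz": 1,"fingers": -1}
    - {"y": -0.9,"wz": 1,"fingers": -1}
    - {"y": -0.9,"wz": 1,"fingers": -1}
    - {"y": -0.1,"wz": 1,"fingers": -1}
    - {"wz": 1,"fingers": -1}

```text
validation failed for argument at $.in...
```

Request:
apply_moves:
  increments:
    - {"wz": 1,"fingers": -1}
    - {"wz": 1,"fingers": -1}
    - {"wz": 1,"fingers": -1}
    - {"wz": 1,"fingers": -1}
    - {"wz": 1,"fingers": -1}

```text
validation failed for argument at $.in...
```

Request:
apply_moves:
  increments:
    - {"wz": 1,"fingers": -1}
    - {"fingers": -1}

```text
validation failed for argument at $.in...
```

```bash
cat > st.py <<'E'
from cell import robot
import numpy as np
from scipy.spatial.transform import Rotation as R
s=robot.get_state();M=R.from_rotvec(s["eef_rot"]).as_matrix()
a=np.radians(6.1);ex=np.array([np.cos(a),np.sin(a)])
d=np.array(s["tool_pos"])[:2]-[.5656,-.2254]
print("t",s["time_s"],"tcp",np.round(s["tool_pos"],4),"yaw_y",np.degrees(np.arctan2(M[1,1],M[0,1])).round(2),"z",np.round(M[:,2],3),"slide x,y",np.round([d@ex,ex[0]*d[1]-ex[1]*d[0]],4),"gap",s["finger_gap"],"F",np.round(s["contact_force"],1),s["grip_force"])
E
python3 st.py
```

```text
t 0.1 tcp [0.6243 0.     0.2302] yaw_y -0.0 z [-0.002  0.    -1.   ] slide x,y [0.0823 0.2179] gap 0.9991986263620923 F [ 0.1  0.3 -0.4] 0.0
```

The moves were refused, probably because each row needs all seven keys. I'll test that with one full row.

Request:
apply_moves:
  increments:
    - {"x": 0,"y": -0.9,"z": 0,"wx": 0,"wy": 0,"wz": 1,"fingers": -1}

```text
time_s: 0.18
tool_pos: [0.6243, -0.0238, 0.2305]
eef_rot: [-2.093, -2.339, -0.001]
contact_force: [1.1, -1.0, -0.8]
finger_gap: 0.997
grip_force: 0.0
```

Request:
apply_moves:
  increments:
    - {"x": 0,"y": -0.9,"z": 0,"wx": 0,"wy": 0,"wz": 1,"fingers": -1}
    - {"x": 0,"y": -0.9,"z": 0,"wx": 0,"wy": 0,"wz": 1,"fingers": -1}
    - {"x": 0,"y": -0.9,"z": 0,"wx": 0,"wy": 0,"wz": 1,"fingers": -1}
    - {"x": 0,"y": -0.9,"z": 0,"wx": 0,"wy": 0,"wz": 1,"fingers": -1}
    - {"x": 0,"y": -0.9,"z": 0,"wx": 0,"wy": 0,"wz": 1,"fingers": -1}

```text
time_s: 0.6
tool_pos: [0.6245, -0.1631, 0.2307]
eef_rot: [-1.418, -2.802, 0.0]
contact_force: [-0.7, 0.4, 0.3]
finger_gap: 0.998
grip_force: 0.0
```

Request:
apply_moves:
  increments:
    - {"x": 0,"y": -0.9,"z": 0,"wx": 0,"wy": 0,"wz": 1,"fingers": -1}
    - {"x": 0,"y": -0.9,"z": 0,"wx": 0,"wy": 0,"wz": 1,"fingers": -1}
    - {"x": 0,"y": -0.1,"z": 0,"wx": 0,"wy": 0,"wz": 1,"fingers": -1}
    - {"x": 0,"y": 0,"z": 0,"wx": 0,"wy": 0,"wz": 1,"fingers": -1}
    - {"x": 0,"y": 0,"z": 0,"wx": 0,"wy": 0,"wz": 1,"fingers": -1}

```text
time_s: 1.02
tool_pos: [0.6244, -0.2199, 0.2304]
eef_rot: [-0.647, -3.073, -0.001]
contact_force: [0.6, -0.2, -0.1]
finger_gap: 1.001
grip_force: 0.0
```

Request:
apply_moves:
  increments:
    - {"x": 0,"y": 0,"z": 0,"wx": 0,"wy": 0,"wz": 1,"fingers": -1}
    - {"x": 0,"y": 0,"z": 0,"wx": 0,"wy": 0,"wz": 1,"fingers": -1}
    - {"x": 0,"y": 0,"z": 0,"wx": 0,"wy": 0,"wz": 1,"fingers": -1}
    - {"x": 0,"y": 0,"z": 0,"wx": 0,"wy": 0,"wz": 1,"fingers": -1}
    - {"x": 0,"y": 0,"z": 0,"wx": 0,"wy": 0,"wz": 1,"fingers": -1}

```text
time_s: 1.43
tool_pos: [0.6246, -0.2188, 0.2305]
eef_rot: [0.172, -3.136, -0.001]
contact_force: [0.2, 0.1, -0.0]
finger_gap: 1.002
grip_force: 0.0
```

Request:
apply_moves:
  increments:
    - {"x": 0,"y": 0,"z": 0,"wx": 0,"wy": 0,"wz": 0,"fingers": -1}

```text
time_s: 1.52
tool_pos: [0.6246, -0.2188, 0.2306]
eef_rot: [0.167, -3.136, -0.001]
contact_force: [0.8, -0.2, 0.1]
finger_gap: 1.002
grip_force: 0.0
```

```bash
python3 st.py
```

```text
t 1.5167 tcp [ 0.6246 -0.2188  0.2306] yaw_y 96.1 z [-0.001  0.001 -1.   ] slide x,y [0.0593 0.0003] gap 1.0015991032020717 F [ 0.8 -0.2  0.1] 0.0
```

Request:
apply_moves:
  increments:
    - {"x": -0.36,"y": -0.05,"z": -0.6,"wx": 0,"wy": 0,"wz": 0,"fingers": -1}
    - {"x": 0,"y": 0,"z": -0.7,"wx": 0,"wy": 0,"wz": 0,"fingers": -1}
    - {"x": 0,"y": 0,"z": -0.7,"wx": 0,"wy": 0,"wz": 0,"fingers": -1}
    - {"x": 0,"y": 0,"z": -0.6,"wx": 0,"wy": 0,"wz": 0,"fingers": -1}
    - {"x": 0,"y": 0,"z": -0.6,"wx": 0,"wy": 0,"wz": 0,"fingers": -1}

```text
time_s: 1.93
tool_pos: [0.6136, -0.2203, 0.1339]
eef_rot: [0.159, -3.137, -0.001]
contact_force: [-0.2, -0.4, -0.6]
finger_gap: 1.0
grip_force: 0.0
```

Request:
apply_moves:
  increments:
    - {"x": 0,"y": 0,"z": -0.6,"wx": 0,"wy": 0,"wz": 0,"fingers": -1}
    - {"x": 0,"y": 0,"z": -0.6,"wx": 0,"wy": 0,"wz": 0,"fingers": -1}
    - {"x": 0,"y": 0,"z": -0.6,"wx": 0,"wy": 0,"wz": 0,"fingers": -1}
    - {"x": 0,"y": 0,"z": -0.6,"wx": 0,"wy": 0,"wz": 0,"fingers": -1}
    - {"x": 0,"y": 0,"z": 0,"wx": 0,"wy": 0,"wz": 0,"fingers": -1}

```text
time_s: 2.35
tool_pos: [0.6107, -0.2189, 0.0587]
eef_rot: [0.16, -3.13, -0.006]
contact_force: [-1.0, -0.4, -0.3]
finger_gap: 1.002
grip_force: 0.0
```

```bash
python3 st.py; python3 -c "
from cell import robot;import cv2
cv2.imwrite('pics/side1.png',cv2.resize(robot.grab_frame('side')['pixels'][130:340,200:460,::-1],None,fx=2.5,fy=2.5))"
```

```text
t 2.35 tcp [ 0.6107 -0.2189  0.0587] yaw_y 95.85 z [-0.008  0.004 -1.   ] slide x,y [0.0456 0.0017] gap 1.0017468553978546 F [-1.  -0.4 -0.3] 0.0
```

View pics/side1.png

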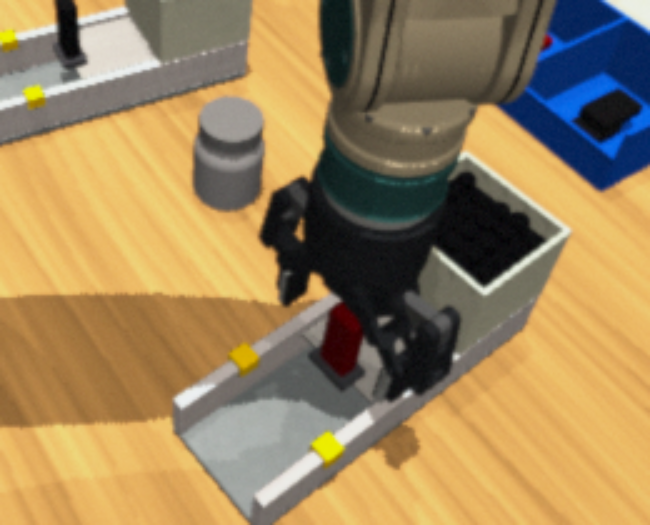

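The crop shows the dark red handle at (342,340) between the open fingers, with the fingers clear of the rails and the bin. I'll make a small correction and then close.

Request:
apply_moves:
  increments:
    - {"x": 0.09,"y": -0.05,"z": 0.13,"wx": 0,"wy": 0,"wz": 0,"fingers": -1}
    - {"x": 0,"y": 0,"z": 0,"wx": 0,"wy": 0,"wz": 0,"fingers": -1}

```text
time_s: 2.57
tool_pos: [0.6189, -0.223, 0.0695]
eef_rot: [-0.163, 3.134, -0.003]
contact_force: [-0.4, -0.9, 1.2]
finger_gap: 1.002
grip_force: 0.0
```

Request:
apply_moves:
  increments:
    - {"x": 0,"y": 0,"z": 0,"wx": 0,"wy": 0,"wz": 0,"fingers": 1}
    - {"x": 0,"y": 0,"z": 0,"wx": 0,"wy": 0,"wz": 0,"fingers": 1}
    - {"x": 0,"y": 0,"z": 0,"wx": 0,"wy": 0,"wz": 0,"fingers": 1}
    - {"x": 0,"y": 0,"z": 0,"wx": 0,"wy": 0,"wz": 0,"fingers": 1}
    - {"x": 0,"y": 0,"z": 0,"wx": 0,"wy": 0,"wz": 0,"fingers": 1}

```text
time_s: 2.98
tool_pos: [0.6168, -0.2212, 0.0676]
eef_rot: [-0.164, 3.137, 0.003]
contact_force: [-2.9, 19.5, 17.2]
finger_gap: 0.302
grip_force: 12.1
```

Request:
apply_moves:
  increments:
    - {"x": 0,"y": 0,"z": 0,"wx": 0,"wy": 0,"wz": 0,"fingers": 1}
    - {"x": 0,"y": 0,"z": 0,"wx": 0,"wy": 0,"wz": 0,"fingers": 1}
    - {"x": 0,"y": 0,"z": 0,"wx": 0,"wy": 0,"wz": 0,"fingers": 1}

```text
time_s: 3.23
tool_pos: [0.6167, -0.22, 0.0678]
eef_rot: [-0.166, 3.137, 0.006]
contact_force: [-0.9, 5.7, 4.4]
finger_gap: 0.269
grip_force: 60.2
```

```bash
python3 st.py
```

```text
t 3.2333 tcp [ 0.6167 -0.22    0.0678] yaw_y 96.05 z [ 0.     0.004 -1.   ] slide x,y [ 0.0514 -0.0001] gap 0.2690361760992954 F [-0.9  5.7  4.4] 60.242332220077515
```

The handle is gripped: 23 mm opening and 60 N. Now the 48.5 mm pull.

Request:
apply_moves:
  increments:
    - {"x": -0.16,"y": -0.017,"z": 0,"wx": 0,"wy": 0,"wz": 0,"fingers": 1}
    - {"x": -0.16,"y": -0.017,"z": 0,"wx": 0,"wy": 0,"wz": 0,"fingers": 1}
    - {"x": -0.16,"y": -0.017,"z": 0,"wx": 0,"wy": 0,"wz": 0,"fingers": 1}
    - {"x": -0.16,"y": -0.017,"z": 0,"wx": 0,"wy": 0,"wz": 0,"fingers": 1}
    - {"x": -0.16,"y": -0.017,"z": 0,"wx": 0,"wy": 0,"wz": 0,"fingers": 1}

```text
time_s: 3.65
tool_pos: [0.5962, -0.2222, 0.0678]
eef_rot: [-0.167, 3.13, 0.007]
contact_force: [8.1, 6.9, -1.2]
finger_gap: 0.273
grip_force: 59.5
```

Request:
apply_moves:
  increments:
    - {"x": -0.16,"y": -0.017,"z": 0,"wx": 0,"wy": 0,"wz": 0,"fingers": 1}
    - {"x": -0.16,"y": -0.017,"z": 0,"wx": 0,"wy": 0,"wz": 0,"fingers": 1}
    - {"x": -0.16,"y": -0.017,"z": 0,"wx": 0,"wy": 0,"wz": 0,"fingers": 1}
    - {"x": -0.16,"y": -0.017,"z": 0,"wx": 0,"wy": 0,"wz": 0,"fingers": 1}
    - {"x": -0.16,"y": -0.017,"z": 0,"wx": 0,"wy": 0,"wz": 0,"fingers": 1}

```text
time_s: 4.07
tool_pos: [0.5721, -0.2248, 0.0679]
eef_rot: [-0.167, 3.13, 0.007]
contact_force: [8.8, 6.9, -1.5]
finger_gap: 0.274
grip_force: 59.5
```

Request:
apply_moves:
  increments:
    - {"x": 0,"y": 0,"z": 0,"wx": 0,"wy": 0,"wz": 0,"fingers": 1}
    - {"x": 0,"y": 0,"z": 0,"wx": 0,"wy": 0,"wz": 0,"fingers": 1}

```text
time_s: 4.23
tool_pos: [0.571, -0.2249, 0.0678]
eef_rot: [-0.166, 3.132, 0.007]
contact_force: [4.5, 7.1, 1.3]
finger_gap: 0.271
grip_force: 59.7
```

```bash
python3 st.py
python3 - <<'E'
from cell import robot;import cv2
from m import *
f=robot.grab_frame('side')
cv2.imwrite('pics/side2.png',cv2.resize(f['pixels'][130:340,200:460,::-1],None,fx=2.5,fy=2.5))
P=cloud(f)
for m,st,c in blobs(f,"r"):
    Q=P[m]; Q=Q[(abs(Q[:,1]+.22)<.03)]
    if len(Q)>5: print(len(Q),np.round(np.median(Q,0),4),np.round(c))
E
```

```text
t 4.2333 tcp [ 0.571  -0.2249  0.0678] yaw_y 96.08 z [ 0.005  0.004 -1.   ] slide x,y [ 0.0054 -0.0001] gap 0.2713373607777619 F [4.5 7.1 1.3] 59.745386838912964
84 [ 0.5649 -0.2234  0.1066] [316. 271.]
27 [ 0.5634 -0.2348  0.0648] [317. 289.]
```

View pics/side2.png

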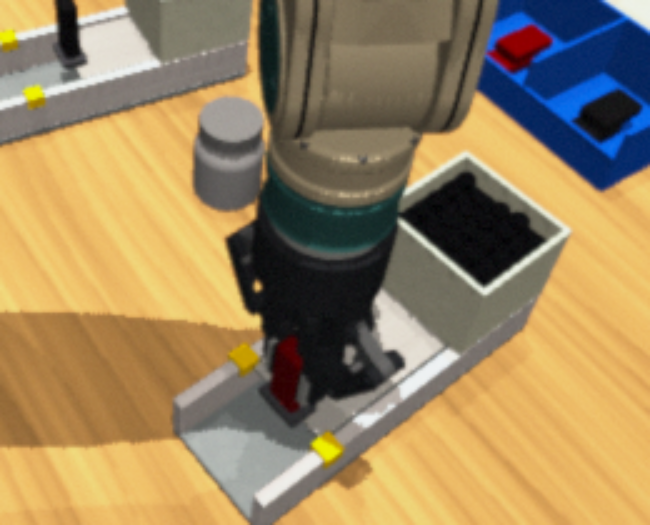

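The crop shows the handle at (288,375), in line with the clips at (243,358) and (327,449). The TCP travelled 45.9 mm, so about 2.5 mm is left. I'll finish that, then open and lift.

Request:
apply_moves:
  increments:
    - {"x": -0.08,"y": -0.01,"z": 0,"wx": 0,"wy": 0,"wz": 0,"fingers": 1}
    - {"x": 0,"y": 0,"z": 0,"wx": 0,"wy": 0,"wz": 0,"fingers": 1}

```text
time_s: 4.45
tool_pos: [0.569, -0.2251, 0.0679]
eef_rot: [-0.167, 3.131, 0.007]
contact_force: [6.0, 7.4, -0.3]
finger_gap: 0.275
grip_force: 59.7
```

Request:
apply_moves:
  increments:
    - {"x": 0,"y": 0,"z": 0,"wx": 0,"wy": 0,"wz": 0,"fingers": -1}
    - {"x": 0,"y": 0,"z": 0,"wx": 0,"wy": 0,"wz": 0,"fingers": -1}
    - {"x": 0,"y": 0,"z": 0,"wx": 0,"wy": 0,"wz": 0,"fingers": -1}
    - {"x": 0,"y": 0,"z": 0,"wx": 0,"wy": 0,"wz": 0,"fingers": -1}
    - {"x": 0,"y": 0,"z": 0,"wx": 0,"wy": 0,"wz": 0,"fingers": -1}

```text
time_s: 4.87
tool_pos: [0.5662, -0.2276, 0.0671]
eef_rot: [0.164, -3.137, 0.0]
contact_force: [-0.6, 0.3, 1.3]
finger_gap: 0.962
grip_force: 0.0
```

Request:
apply_moves:
  increments:
    - {"x": 0,"y": 0,"z": 0,"wx": 0,"wy": 0,"wz": 0,"fingers": -1}
    - {"x": 0,"y": 0,"z": 0,"wx": 0,"wy": 0,"wz": 0,"fingers": -1}
    - {"x": 0,"y": 0,"z": 0,"wx": 0,"wy": 0,"wz": 0,"fingers": -1}
    - {"x": 0,"y": 0,"z": 0.4,"wx": 0,"wy": 0,"wz": 0,"fingers": -1}
    - {"x": 0,"y": 0,"z": 0.7,"wx": 0,"wy": 0,"wz": 0,"fingers": -1}

```text
time_s: 5.28
tool_pos: [0.5642, -0.2263, 0.0984]
eef_rot: [0.164, -3.132, -0.005]
contact_force: [-0.6, 0.6, -0.3]
finger_gap: 0.998
grip_force: 0.0
```

Request:
apply_moves:
  increments:
    - {"x": 0,"y": 0,"z": 0.8,"wx": 0,"wy": 0,"wz": 0,"fingers": -1}
    - {"x": 0,"y": 0,"z": 0.8,"wx": 0,"wy": 0,"wz": 0,"fingers": -1}
    - {"x": 0,"y": 0,"z": 0.8,"wx": 0,"wy": 0,"wz": 0,"fingers": -1}
    - {"x": 0,"y": 0,"z": 0.8,"wx": 0,"wy": 0,"wz": 0,"fingers": -1}
    - {"x": 0,"y": 0,"z": 0.8,"wx": 0,"wy": 0,"wz": 0,"fingers": -1}

```text
time_s: 5.7
tool_pos: [0.5665, -0.2274, 0.2225]
eef_rot: [-0.164, 3.136, -0.001]
contact_force: [0.9, 0.3, -0.3]
finger_gap: 1.001
grip_force: 0.0
```

Request:
apply_moves:
  increments:
    - {"x": 0,"y": 0,"z": 0,"wx": 0,"wy": 0,"wz": 0,"fingers": -1}
    - {"x": 0,"y": 0,"z": 0,"wx": 0,"wy": 0,"wz": 0,"fingers": -1}
    - {"x": 0,"y": 0,"z": 0,"wx": 0,"wy": 0,"wz": 0,"fingers": -1}

```text
time_s: 5.95
tool_pos: [0.5663, -0.2273, 0.2204]
eef_rot: [-0.164, 3.137, -0.0]
contact_force: [-0.1, -0.3, -0.5]
finger_gap: 1.002
grip_force: 0.0
```

```bash
python3 st.py
python3 - <<'E'
from cell import robot;import cv2
from m import *
a=np.radians(6.1)
for n in("scene","side"):
    f=robot.grab_frame(n); P=cloud(f)
    if n=="side": cv2.imwrite('pics/side3.png',f['pixels'][:,:,::-1])
    for m,st,c in blobs(f,"r"):
        Q=P[m]; Q=Q[(abs(Q[:,1]+.22)<.03)&(Q[:,2]>.102)&(Q[:,2]<.115)]
        if len(Q)>5:
            p=Q.mean(0);d=p[:2]-[.5656,-.2254];print(n,len(Q),np.round(p,4),"slide x",d@[np.cos(a),np.sin(a)])
E
```

```text
t 5.95 tcp [ 0.5663 -0.2273  0.2204] yaw_y 96.0 z [ 0. -0. -1.] slide x,y [ 0.0005 -0.0019] gap 1.0018618119845861 F [-0.1 -0.3 -0.5] 0.0
scene 82 [ 0.5671 -0.2262  0.1077] slide x 0.0013738857241144297
side 122 [ 0.5658 -0.2263  0.1065] slide x 8.559326142376032e-05
```

View pics/side3.png

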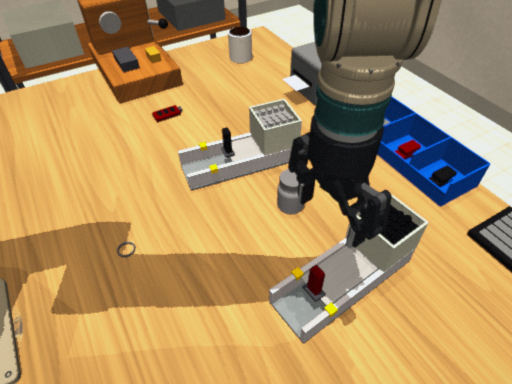

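The side view shows the red handle at (316,278) between the clips at (297,273) and (331,309), within about 1 mm of their line. The gripper is clear and the black handle at (227,141) has not moved.

```bash
python3 -c "
from cell import robot;print(robot.hand_in())"
```

```text
the job is handed in; nothing more can be done
None
```

The dark red handle stands between its clips, about 1 mm from their line and let go; the black-handled gate was not touched, and the job is handed in (no verdict was returned).

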